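# Weed out a mispacked gearbox parts case and roll the returns into the bay

## Task

Open the black parts case and check it against its layout: the tile at the left end of each row shows which part that row is for, links (round-ended) or keys (rectangular). Put every part lying in the wrong row into the open cardboard carton while it still stands at the near end of the rollers, leaving the rightly packed parts in their rows; then shut the lid and push the carton along the rollers, without lifting it off them, fully home against the bay's end stop, leaving the other things on the bench alone.

Things in the scene. Friction and masses are not known exactly. Their poses are not given: they have to be found in the camera images.
- case: black parts case fixed to the bench, 230 (x) by 320 (y) by 50 mm high, walls and floor 5 mm; origin at the centre of its underside, +x towards the hinge (away from the robot). Two rows of four bays, near (x = -50 mm) and far (x = +50 mm), at y = -110, -48, 14, 76 mm, parted only by low ribs (8 to 10 mm over the floor). Parts lie lengthwise along x; a layout tile lies at the +y end of each row
- case_lid (a joint): the lid's hinge angle, rad: 0 shut, grows as it opens, stop at 1.9 (leaning back past upright, clear of the room needed above the far row). The hinge is stiff (0.6 N m of friction): the lid stays wherever it is left. The lid covers the whole case, 8 mm thick
- case_lid_handle (a point): middle of the lid's steel bar handle: a round bar 11 mm thick, 100 mm long, parallel to the hinge, its axis 45 mm off the lid's outer face and 15 mm from the lid's free edge. With the lid shut it is above the near rim, its axis 103.5 mm above the bench
- case_lid_hinge (a point): middle of the lid's hinge axis, along the case's far upper rim, parallel to the case's y axis (50.5 mm above the bench). The handle bar lies 215 mm from it towards the free edge and 53 mm off the lid's under face
- layout_link_mid (a point): white layout tile 92 by 49 mm with the dark full-size outline of a LINK (round-ended); point at the tile's centre, 9 mm above the case's underside. It lies at the +y end of one of the two rows (which one changes from start to start): that row is for links only
- layout_key_mid (a point): the same kind of tile with the outline of a KEY (plain rectangle), at the +y end of the other row: that row is for keys only
- link_1_mid (a point): a steel link (dog-bone): 84 mm long (its x axis), two round eyes 32 mm across and a straight waist 20 mm wide and 27 mm long between them, 32 mm thick (z); 0.28 kg; point at its centre. Starts in a bay of the case, or is absent
- link_2_mid (a point): a steel link (dog-bone): 84 mm long (its x axis), two round eyes 32 mm across and a straight waist 20 mm wide and 27 mm long between them, 32 mm thick (z); 0.28 kg; point at its centre. Starts in a bay of the case, or is absent
- link_3_mid (a point): a steel link (dog-bone): 84 mm long (its x axis), two round eyes 32 mm across and a straight waist 20 mm wide and 27 mm long between them, 32 mm thick (z); 0.28 kg; point at its centre. Starts in a bay of the case, or is absent
- link_4_mid (a point): a steel link (dog-bone): 84 mm long (its x axis), two round eyes 32 mm across and a straight waist 20 mm wide and 27 mm long between them, 32 mm thick (z); 0.28 kg; point at its centre. Starts in a bay of the case, or is absent
- key_1_mid (a point): a plain rectangular steel shaft key: 84 mm long (its x axis), 26 mm wide, 32 mm high (z); 0.28 kg; point at its centre. Starts in a bay of the case, or is absent
- key_2_mid (a point): a plain rectangular steel shaft key: 84 mm long (its x axis), 26 mm wide, 32 mm high (z); 0.28 kg; point at its centre. Starts in a bay of the case, or is absent
- key_3_mid (a point): a plain rectangular steel shaft key: 84 mm long (its x axis), 26 mm wide, 32 mm high (z); 0.28 kg; point at its centre. Starts in a bay of the case, or is absent
- key_4_mid (a point): a plain rectangular steel shaft key: 84 mm long (its x axis), 26 mm wide, 32 mm high (z); 0.28 kg; point at its centre. Starts in a bay of the case, or is absent
- carton_mid (a point): open cardboard returns carton, 200 (x) by 150 (y) by 60 mm high, walls and floor 4 mm, about 0.3 kg; point at its centre, 30 mm above its underside. It stands on the rollers, x along the track towards the bay
- carton: the same carton; origin at the centre of its underside
- bay_home (a point): where the centre of the carton's underside is when fully home in the bay: on the roller tops, 45 mm above the bench; x along the track to the end stop. The fixed track has free-turning rollers between rails 158 mm apart and 62 mm high (120 mm in the green bay, the last 155 mm before the stop); a 54 mm high lip closes its near end, 335 mm before this point. The carton starts 145 to 175 mm short of home
- bearing: loose ball bearing, 60 mm across, 18 mm high, lying between case and track; leave alone; origin at its underside
- filler_cap: loose black filler cap, 52 mm across, 26 mm high, between case and track; leave alone
- screwdriver: screwdriver lying in front of the case; leave alone
- wrench: wrench lying left of the case; leave alone
Not all that is in view belongs to the job. Of the things shaped like the carton, the cardboard one is meant.

How it is judged:
By the outcome, as a careful person would: the job done as asked, in the order asked, and still so for the second after the job is handed in, with the robot touching nothing.
Of link_1, link_2, link_3, link_4, key_1, key_2, key_3, key_4 only 6 to 8 are there at a start; the rules pass over those that are not, and their reading is None.
At some moment in a run one of carton may be knocked a few centimetres aside while the robot is not near it.
Once in a run the grip may slacken for a moment while it holds something.
It also fails if it takes over 210 s, if anything falls off the work surface, if the arm or the gripper's body presses on something with over 40 N, if the wrist force passes 120 N, or if a joint passes its speed limit or range.

## Robot

A 7-joint arm with a two-finger parallel gripper is mounted at the origin on the work surface. World frame = base frame: x ahead of the robot, y to its left, z up, the work surface at z = 0. Lengths are in mm, angles in rad, forces in N, time in s.
With the tool pointing down it reaches from about 400 to 925 mm from the base axis. Payload 5.6 kg.
Tool frame: the origin (TCP) lies on the centre line of the jaws, within the pads' length; the fingertips stand 19 mm ahead of it and the grasp point (between the pads) is the TCP; z points along the fingers, y is the line along which they close (so a half turn about z gives the same grasp; the last joint's range is limited). The gripper opens to 85 mm and grips with 20 to 120 N. Pads are 22 mm wide; open, the fingers measure 114 mm over their backs; the gripper's body (76 mm by 85 mm) begins 54 mm behind the grasp point. The pads swing forward as they close: fully open they stand 13 mm farther back than shut.
Start: joints at [1.268, 0.468, -0.012, 1.603, 0.006, 1.071, -0.056], TCP at [166.935, -628.204, 250.29] pointing down, gripper open.
Joint ranges: [-2.53, 2.53], [-0.31, 2.02], [-1.57, 1.55], [0.28, 2.44], [-1.29, 4.43], [0.15, 1.84], [-2.92, 2.92]. Speed limits (rad/s): [2.57, 2.57, 3.14, 3.14, 3.14, 3.14, 3.14].

## Interface

Orientations are given as a 3x3 rotation matrix whose columns are the frame's x, y, z axes.
In Python, from rig import manip gives the robot as it stands. The module is installed in compiled form; this text tells all that it offers.
- The arm moves only by the shell command python3 -m jog 'ROWS'. ROWS is JSON, one flat list of numbers, 7 for each row, row after row: the finger opening in m, from 0 to 0.0854, then the shift along the tool's x, y, z in m, then the turn, a rotation vector about the tool's x, y, z in degrees. In form: [fingers, tx, ty, tz, ax, ay, az, fingers, tx, ty, tz, ax, ay, az, ...]. A call has 1 to 20 rows; each row shifts and turns the commanded pose from where the row before left it, along the tool's axes as they then stand; what a row does not reach is not made up. A row lasts 1/10 s, in which the tool goes at most 50 mm and 8.59 degrees, less where a joint would pass 70% of its speed; a pose out of reach is approached as far as the arm can. A call is refused whole if a number of a shift passes 0.05 or a number of a turn 8.59, either way. A call with a gripper value outside its range is refused whole. The fingers move at their own pace and stop on an object; the grip force is fixed at half the most. Time passes only in rows, so rows that do not move let the fingers close. It gives the time, the measured TCP pose, the force, the opening and the grip force at its end, in the units of the state.
- manip.get_obs(): the state, without advancing time (a new reading comes with each control period).
- manip.read_camera(name): name is "scene" or "side" or "wrist"; returns a dict with "pixels" (480x640x3 uint8, red, green, blue), "z_map" (480x640 float32, mm along the optical axis (not along the pixel's ray), 0 where there is no reading), "intrinsics" (3x3 intrinsics, pixels), "origin" and "attitude" of the camera in the world; the wrist camera has in their place "mount" (4x4, takes a point from camera to tool coordinates, whose origin is the TCP and whose axes are the flange's). Camera axes: x right, y down, z forward; pixel columns grow to the right and rows downward; lengths in mm; the calibration is good to about 2 mm. A picture is of the moment at which its call begins: read the wrist's pose just before it.
- manip.sign_off(): hands the job in; it is judged then, once.
The state is a dict: "time": time; "joint_pos": joint angles; "qd": joint speeds; "effort": joint torques, N m; "ee_pos": TCP position; "orientation": TCP orientation; "ft_force": force on the tool from outside, world axes, zero at the start; "wrist_torque": the same for the moment, N m; "opening": finger opening in mm; "finger_force": force on a finger pad.
Only numpy, scipy, OpenCV 4.12 (cv2) and the standard library are available. Lean on these libraries where they do the work, as an engineer would, in place of code of your own. Each camera call takes 0.05 s, during which the arm holds its last target. There are 200 camera calls.

## Working session

There is one attempt and no reset: what is moved stays moved. The work goes in short steps, Python scripts to look and compute and a shell command to move; the robot and the scene stay as the last step left them, time stands still between calls to the robot, and variables do not carry over. Pictures are saved under pics/ and viewed, at most 14 in all, crops included, and the job is handed in when it is done.

```bash
mkdir -p pics
cat > h.py <<'E'
from rig import manip
import numpy as np, cv2
def cam(n):
    o=manip.get_obs(); c=manip.read_camera(n)
    K=np.array(c["intrinsics"])
    if n=="wrist":
        M=np.array(c["mount"]); R=np.array(o["orientation"]); T=np.eye(4); T[:3,:3]=R; T[:3,3]=o["ee_pos"]; T=T@M
        R,t=T[:3,:3],T[:3,3]
    else: R,t=np.array(c["attitude"]),np.array(c["origin"])
    return c["pixels"],c["z_map"],K,R,t
def save(c,f): cv2.imwrite(f,cv2.cvtColor(c[0],cv2.COLOR_RGB2BGR))
def pt(c,u,v):
    z=np.median(c[1][v-1:v+2,u-1:u+2]); return c[3]@(np.linalg.inv(c[2])@[u,v,1]*z)+c[4]
def ptz(c,u,v,h):
    d=c[3]@(np.linalg.inv(c[2])@[u,v,1]); return c[4]+d*(h-c[4][2])/d[2]
def proj(c,p):
    q=c[2]@(c[3].T@(np.array(p)-c[4])); return q[:2]/q[2]
def cloud(c):
    v,u=np.mgrid[:480,:640]; z=c[1]; p=np.stack([u*z,v*z,z],-1)@np.linalg.inv(c[2]).T
    return p@c[3].T+c[4]
E
python3 - <<'E'
from h import *
np.set_printoptions(precision=3,suppress=True)
for n in("scene","side"):
    c=cam(n); save(c,f"pics/{n}0.png"); np.save(n+"0.npy",np.array(c,dtype=object),allow_pickle=True); print(n,c[3],c[4])
o=manip.get_obs(); print(o["ee_pos"],np.array(o["orientation"]),o["time"],o["opening"],o["ft_force"])
E
```

```text
scene [[ 0.002  0.818 -0.575]
 [ 1.     0.003  0.008]
 [ 0.008 -0.575 -0.818]] [1305.677  -86.75  1197.414]
side [[-0.896 -0.337  0.289]
 [-0.444  0.687 -0.575]
 [-0.005 -0.644 -0.765]] [ 108.859  742.954 1156.022]
[ 166.82  -627.744  249.397] [[ 0.966  0.257 -0.001]
 [ 0.257 -0.966  0.002]
 [-0.    -0.002 -1.   ]] 0.1 85.50470553285066 [-0.27  -0.135 -0.515]
```

View pics/scene0.png

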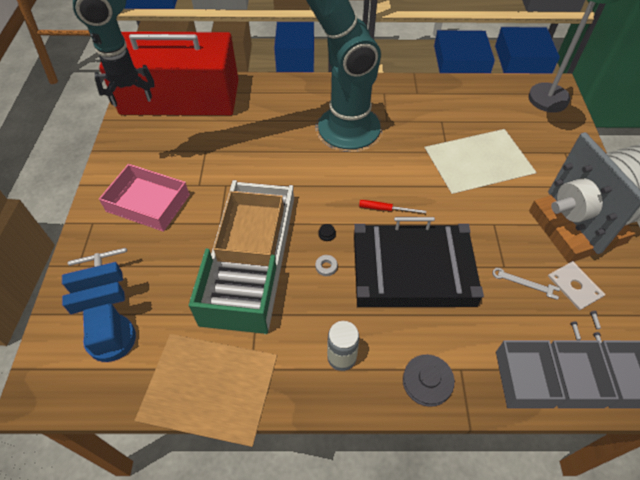

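View pics/side0.png

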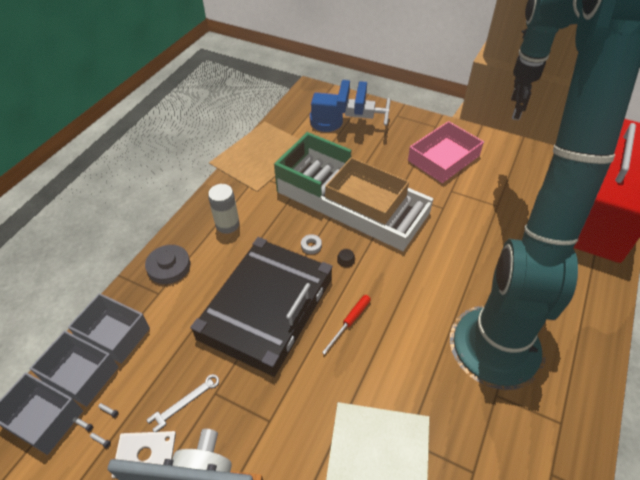

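The scene view shows the case at about (417,262) with its bar handle at (414,219). The carton is at (250,228) on the rollers, with the green bay at (235,290). The bearing is at (326,265) and the cap at (327,232).

Run:
```python
from h import *
np.set_printoptions(precision=1,suppress=True)
def rect(P,m):
    q=P[m][:,:2].astype(np.float32); r=cv2.minAreaRect(q); return len(q),np.array(r[0]),np.array(r[1]),r[2]
for n in("scene","side"):
    c=np.load(n+"0.npy",allow_pickle=True); c=[c[0],np.array(c[1],float),np.array(c[2],float),np.array(c[3],float),np.array(c[4],float)]
    P=cloud(c); rgb=c[0].astype(int); X,Y,Z=P[...,0],P[...,1],P[...,2]
    reg=(X>420)&(X<800)&(Y>-60)&(Y<310)
    print(n,"lid",rect(P,reg&(Z>52)&(Z<66)), np.median(Z[reg&(Z>52)&(Z<66)]))
    print("handle",rect(P,reg&(Z>88)&(Z<115)), Z[reg&(Z>70)].max())
    R,G,B=rgb[...,0],rgb[...,1],rgb[...,2]
    t=(X>400)&(X<900)&(Y>-500)&(Y<-120)
    white=t&(Z>52)&(Z<70)&(R>150)&(abs(R-B)<40)
    green=t&(G>R+25)&(Z>20)&(Z<140)
    print("white",rect(P,white)); print("green",rect(P,green),np.percentile(Z[green],[2,50,98]))
    top=t&(Z>95)&(Z<115)&(R>B+25)
    print("carton",rect(P,top),np.median(Z[top]))
    print("corners",[list(x) for x in cv2.boxPoints(cv2.minAreaRect(P[top][:,:2].astype(np.float32)))])
```

```text
scene lid (8409, array([572.9, 155. ]), array([236. , 310.4]), 0.27614185214042664) 57.73462848645795
handle (168, array([474.5, 160.3]), array([109.3,  11.8]), 89.24711608886719) 142.79196947973037
white (174, array([ 485.5, -287.2]), array([183.7, 188.4]), 84.23831176757812)
green (2228, array([ 649.6, -305.4]), array([181., 219.]), 83.35395050048828) [ 23.9 101.1 121.8]
carton (406, array([ 573.4, -305.6]), array([171.3, 363.6]), 84.16407775878906) 102.30481413033829
corners [[np.float32(383.8011), np.float32(-372.30185)], [np.float32(745.5312), np.float32(-409.2742)], [np.float32(762.9445), np.float32(-238.90573)], [np.float32(401.21442), np.float32(-201.93338)]]
side lid (8985, array([625.1, 125.8]), array([347.8, 368.6]), 0.07862140238285065) 59.33746980545175
handle (279, array([617.2,  59.8]), array([ 89.9, 427.4]), 55.432823181152344) 146.1666712097981
white (210, array([ 526.3, -219.7]), array([ 84.6, 243. ]), 58.96660232543945)
green (434, array([ 669.1, -306.2]), array([183.9, 164.7]), 82.71102142333984) [111.6 119.4 124.8]
carton (479, array([ 574.6, -306.8]), array([188.9, 361.9]), 85.9912109375) 102.22812759593012
corners [[np.float32(387.4807), np.float32(-388.32025)], [np.float32(748.51025), np.float32(-413.62152)], [np.float32(761.71436), np.float32(-225.20978)], [np.float32(400.6848), np.float32(-199.90851)]]
```

```bash
python3 -m jog '[0.085,0.02,0,0,0,0,0, 0.085,0.045,0,0,0,0,0, 0.085,0.045,0,0,0,0,0, 0.085,0.045,0,0,0,0,0, 0.085,0.045,0,0,0,0,0, 0.085,0.045,0,0,0,0,0, 0.085,0.045,0,0,0,0,0, 0.085,0,0,0,0,0,-8.3, 0.085,0,0,0,0,0,-8.3, 0.085,0,0,0,0,0,-8.3, 0.085,0,0,0,0,0,-8.3, 0.085,0,0,0,0,0,-8.3, 0.085,0,0,0,0,0,-8.3, 0.085,0,0,0,0,0,-8.3, 0.085,0,0,0,0,0,-8.3, 0.085,0,0,0,0,0,-8.3, 0.085,0.02,0,0,0,0,0]'
python3 -c "
from h import *;o=manip.get_obs();print(o['ee_pos'],np.round(o['orientation'],3).tolist(),np.round(o['joint_pos'],2))"
```

```text
time: 1.8
ee_pos: [445.6, -536.0, 249.0]
orientation: [[0.008, 1.0, -0.001], [1.0, -0.008, -0.0], [-0.0, -0.001, -1.0]]
ft_force: [0.4, -0.0, 0.5]
opening: 85.2
finger_force: 0.0
[ 445.63945108 -535.99797558  248.95656983] [[0.008, 1.0, -0.001], [1.0, -0.008, -0.0], [-0.0, -0.001, -1.0]] [ 1.06  0.58 -0.35  1.46  0.21  1.14  0.67]
```

```bash
python3 -m jog '[0.085,0.02,0,0,0,0,0, 0.085,0.046,0,0,0,0,0, 0.085,0.046,0.005,0,0,0,0, 0.085,0.046,0.005,0,0,0,0, 0.085,0.046,0.005,0,0,0,0, 0.085,0.046,0.005,0,0,0,0, 0.085,0.046,0,0,0,0,0, 0.085,0.046,0,0,0,0,0, 0.085,0.046,0,0,0,0,0, 0.085,0.046,0,0,0,0,0, 0.085,0.046,0,0,0,0,0, 0.085,0.046,0,0,0,0,0, 0.085,0.046,0,0,0,0,0, 0.085,0.046,0,0,0,0,0, 0.085,0.046,0,0,0,0,0, 0.085,0.03,0,0,0,0,0, 0.085,0,0,0,0,0,0, 0.085,0,0,0,0,0,0]'
python3 -c "
from h import *;o=manip.get_obs();print(o['ee_pos'],np.round(o['orientation'],3).tolist(),np.round(o['joint_pos'],2))
c=cam('wrist');save(c,'pics/w1.png');print(c[3].round(2),c[4]);np.save('w1.npy',np.array(c,dtype=object),allow_pickle=True)"
```

```text
time: 3.6
ee_pos: [472.0, 160.3, 249.8]
orientation: [[0.006, 1.0, -0.001], [1.0, -0.006, -0.0], [-0.001, -0.001, -1.0]]
ft_force: [0.7, -0.8, -0.6]
opening: 84.9
finger_force: 0.0
[472.04473924 160.26116127 249.84356671] [[0.006, 1.0, -0.001], [1.0, -0.006, -0.0], [-0.001, -0.001, -1.0]] [ 0.2   0.3  -0.69  1.93  0.23  0.99 -0.6 ]
[[ 1.   -0.01 -0.  ]
 [-0.01 -0.95 -0.32]
 [-0.    0.32 -0.95]] [473.32273614 242.76567255 372.55365489]
```

View pics/w1.png

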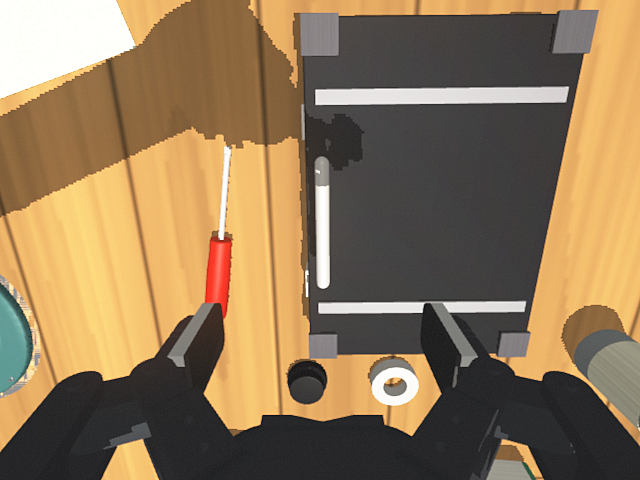

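The wrist view shows the shut lid. The bar handle runs from (322,157) to (323,288), and the lid's corners are at (302,14), (597,11), (310,356) and (528,356).

Run:
```python
from h import *
np.set_printoptions(precision=1,suppress=True)
c=np.load('w1.npy',allow_pickle=True); c=[c[0]]+[np.array(x,float) for x in c[1:]]
for p in((322,157),(323,288)): print(ptz(c,*p,106), pt(c,*p))
for p in((302,14),(597,11),(310,356),(528,356)): print(ptz(c,*p,58.5))
P=cloud(c); m=(P[...,2]>98)&(P[...,2]<115)&(P[...,0]>430)&(P[...,0]<520)&(P[...,1]>80)&(P[...,1]<250)
print(cv2.minAreaRect(P[m][:,:2].astype(np.float32)),P[m].mean(0))
```

```text
[472.8 215.7 106. ] [472.8 215.6 104.6]
[472.9 106.1 106. ] [472.9 106.8 107.4]
[457.8 321.1  58.5]
[688.9 321.5  58.5]
[458.3   0.1  58.5]
[693.8  -1.3  58.5]
((472.67218017578125, 160.89453125), (10.931178092956543, 109.5633773803711), 0.0022387891076505184) [472.9 165.  107.1]
```

```bash
python3 -m jog '[0.06,0,0.001,0.02,0,0,0, 0.06,0,0,0.04,0,0,0, 0.06,0,0,0.04,0,0,0, 0.06,0,0,0.03,0,0,0, 0.06,0,0,0.016,0,0,0, 0.06,0,0,0,0,0,0, 0.0,0,0,0,0,0,0, 0.0,0,0,0,0,0,0, 0.0,0,0,0,0,0,0, 0.0,0,0,0,0,0,0, 0.0,0,0,0,0,0,0, 0.0,0,0,0,0,0,0, 0.0,0,0,0,0,0,0, 0.0,0,0,0,0,0,0]'
```

```text
time: 5.05
ee_pos: [472.0, 159.9, 105.2]
orientation: [[0.007, 1.0, -0.002], [1.0, -0.007, -0.002], [-0.002, -0.002, -1.0]]
ft_force: [-6.8, -0.8, 9.1]
opening: 8.9
finger_force: 58.5
```

```bash
cat > arc.py <<'E'
import numpy as np
def rows(th,tilt,hx=688,x0=None):
    # th, tilt in deg lists; tool y=+x, z=-z at tilt 0; tilt about +y
    for i in range(1,len(th)):
        f=lambda t:np.array([221.4*np.cos(np.radians(166.15-t)),221.4*np.sin(np.radians(166.15-t))])
        d=f(th[i])-f(th[i-1]); a=np.radians(tilt[i-1])
        ty=np.array([np.cos(a),-np.sin(a)]); tz=np.array([-np.sin(a),-np.cos(a)])
        print(i,th[i],round(d@ty,1),round(d@tz,1),tilt[i]-tilt[i-1])
E
python3 - <<'E'
from arc import *
th=[0,2,6,12,18,24,30,36,42,48,54,60,66,72,78,84,90,96,102,105,107]
tilt=[0]*9+[2*i for i in range(0,11)]+[20]
tilt=(tilt+[20]*5)[:21]
rows(th,tilt)
E
```

```text
1 2 2.0 -7.5 0
2 6 4.7 -14.7 0
3 12 9.0 -21.4 0
4 18 11.2 -20.3 0
5 24 13.2 -19.0 0
6 30 15.2 -17.5 0
7 36 16.9 -15.8 0
8 42 18.5 -14.0 0
9 48 19.8 -12.0 0
10 54 21.0 -9.8 2
11 60 21.6 -8.4 2
12 66 22.1 -6.8 2
13 72 22.6 -5.3 2
14 78 22.9 -3.7 2
15 84 23.1 -2.1 2
16 90 23.2 -0.5 2
17 96 23.1 1.2 2
18 102 23.0 2.8 2
19 105 11.4 1.9 2
20 107 7.6 1.3 0
```

```bash
python3 -m jog '[0,0,0.002,-0.0075,0,0,0, 0,0,0.0047,-0.0147,0,0,0, 0,0,0.009,-0.0214,0,0,0, 0,0,0.0112,-0.0203,0,0,0, 0,0,0.0132,-0.019,0,0,0, 0,0,0.0152,-0.0175,0,0,0, 0,0,0.0169,-0.0158,0,0,0, 0,0,0.0185,-0.014,0,0,0, 0,0,0.0198,-0.012,0,0,0, 0,0,0,0,0,0,0]'
python3 -c "
from h import *;o=manip.get_obs();print(np.round(o['joint_pos'],2),o['wrist_torque'])
c=cam('scene');P=cloud(c);save(c,'pics/s2.png')"
```

```text
time: 6.05
ee_pos: [583.8, 160.4, 252.1]
orientation: [[0.007, 1.0, -0.0], [1.0, -0.007, -0.0], [-0.0, -0.0, -1.0]]
ft_force: [-14.9, -4.8, 27.3]
opening: 8.8
finger_force: 60.5
[ 0.15  0.48 -0.64  1.68  0.31  1.09 -0.59] [-0.78570429  3.27606937  0.15287008]
```

```bash
python3 -m jog '[0,0,0.001,-0.0045,0,0,0, 0,0,0,0,0,0,0]'; sed -i 's/221.4/226/g; s/166.15/166.6/g' arc.py
python3 - <<'E'
from arc import *
th=[49,54,60,66,72,78,84,90,96,102,105,107.5]; rows(th,[0]+[2*i for i in range(11)])
E
```

```text
time: 6.3
ee_pos: [584.0, 160.3, 252.4]
orientation: [[0.006, 1.0, -0.001], [1.0, -0.006, 0.001], [0.001, -0.001, -1.0]]
ft_force: [-6.2, 1.3, 6.2]
opening: 8.9
finger_force: 60.5
1 54 17.9 -8.4 0
2 60 22.3 -7.9 2
3 66 22.8 -6.4 2
4 72 23.2 -4.8 2
5 78 23.4 -3.1 2
6 84 23.6 -1.5 2
7 90 23.7 0.2 2
8 96 23.6 1.8 2
9 102 23.4 3.5 2
10 105 11.6 2.2 2
11 107.5 9.7 2.0 2
```

```bash
python3 -m jog '[0,0,0.018,-0.0084,0,0,0, 0,0,0.0223,-0.0079,2,0,0, 0,0,0.0228,-0.0064,2,0,0, 0,0,0.0232,-0.0048,2,0,0, 0,0,0.0234,-0.0031,2,0,0, 0,0,0.0236,-0.0015,2,0,0, 0,0,0,0,0,0,0]'
```

```text
time: 7.0
ee_pos: [723.0, 160.8, 276.7]
orientation: [[0.008, 0.986, -0.167], [1.0, -0.007, 0.008], [0.007, -0.167, -0.986]]
ft_force: [2.9, 4.3, 4.3]
opening: 8.6
finger_force: 61.9
```

```bash
python3 -m jog '[0,0,0.0237,-0.0005,2,0,0, 0,0,0.0236,0.0013,2,0,0, 0,0,0.0234,0.003,2,0,0, 0,0,0.0116,0.002,2,0,0, 0,0,0.0097,0.002,2,0,0, 0,0,0,0,0,0,0]'
```

```text
time: 7.6
ee_pos: [808.8, 161.2, 245.7]
orientation: [[0.007, 0.942, -0.337], [1.0, -0.004, 0.009], [0.007, -0.337, -0.942]]
ft_force: [3.9, 7.2, -0.5]
opening: 8.2
finger_force: 60.6
```

```bash
python3 -m jog '[0.028,0,0,0,0,0,0, 0.028,0,0,0,0,0,0, 0.028,0,0,0,0,0,0, 0.028,0,0,0,0,0,0, 0.028,0,0,-0.015,0,0,0, 0.028,0,0,-0.03,0,0,0, 0.028,0,0,-0.04,0,0,0, 0.028,0,0,-0.02,-4,0,0, 0.028,0,0,-0.02,-4,0,0, 0.028,0,0,-0.02,-4,0,0, 0.028,0,0,-0.02,-4,0,0, 0.028,0,0,0,-4,0,0, 0.028,0,0,0,0,0,0]'
```

```text
time: 8.9
ee_pos: [818.1, 153.5, 370.7]
orientation: [[0.007, 1.0, 0.027], [1.0, -0.007, 0.003], [0.003, 0.027, -1.0]]
ft_force: [-0.0, 0.2, 0.3]
opening: 27.8
finger_force: 0.0
```

```bash
python3 -m jog '[0.028,-0.012,-0.02,0,1.5,0,0, 0.028,-0.015,-0.045,0,0,0,0, 0.028,-0.015,-0.045,0,0,0,0, 0.028,-0.015,-0.045,0,0,0,0, 0.028,-0.015,-0.045,0,0,0,0, 0.028,0,-0.03,0,0,0,0, 0.028,0,0,0,0,0,0, 0.028,0,0,0,0,0,0]'
python3 - <<'E'
from h import *
c=cam('wrist');save(c,'pics/w2.png');np.save('w2.npy',np.array(c,dtype=object),allow_pickle=True)
c=cam('scene');save(c,'pics/s3.png');np.save('s3.npy',np.array(c,dtype=object),allow_pickle=True)
E
```

```text
time: 9.7
ee_pos: [589.4, 83.3, 367.9]
orientation: [[0.008, 1.0, -0.002], [1.0, -0.008, 0.003], [0.003, -0.002, -1.0]]
ft_force: [0.1, 0.6, 0.5]
opening: 27.5
finger_force: 0.0
```

View pics/w2.png

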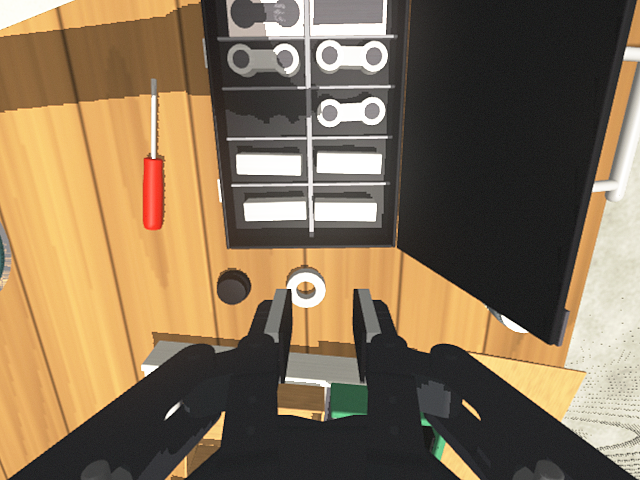

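View pics/s3.png

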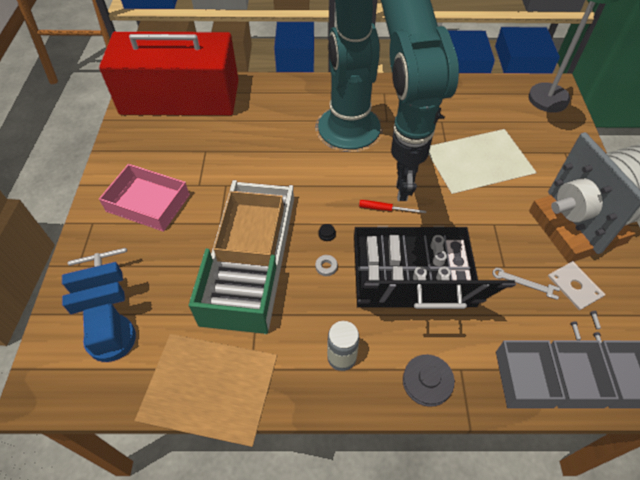

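The near row (image left) holds a link at (263,60), an empty bay, and keys at (268,163) and (275,210). The far row holds links at (351,55) and (350,111), and keys at (349,162) and (345,210). The near tile at (264,15) looks like a link and the far tile at (349,10) a rectangle, so I'll enlarge to confirm and measure.

Run:
```python
from h import *
np.set_printoptions(precision=1,suppress=True)
c=np.load('w2.npy',allow_pickle=True); c=[c[0]]+[np.array(x,float) for x in c[1:]]
cv2.imwrite('pics/crop.png',cv2.resize(cv2.cvtColor(c[0][0:100,200:420],cv2.COLOR_RGB2BGR),None,fx=3.6,fy=3.6,interpolation=cv2.INTER_CUBIC))
P=cloud(c);Z=P[...,2]
m=((Z>30)&(Z<44)&(P[...,0]>466)&(P[...,0]<684)&(P[...,1]>8)&(P[...,1]<312)).astype(np.uint8)
n,l,s,ce=cv2.connectedComponentsWithStats(m)
for i in range(1,n):
    if s[i,4]>150:
        q=P[l==i]; print(ce[i],s[i,4],cv2.minAreaRect(q[:,:2].astype(np.float32)),np.median(q[:,2]))
s3=np.load('s3.npy',allow_pickle=True); s3=[s3[0]]+[np.array(x,float) for x in s3[1:]]
P=cloud(s3);Z=P[...,2];rgb=s3[0].astype(int)
# carton rim: points near z=105, brown, x<690
m=(Z>99)&(Z<111)&(P[...,0]>420)&(P[...,0]<690)&(P[...,1]>-420)&(P[...,1]<-180)&(rgb[...,0]>rgb[...,2]+25)&(rgb[...,0]>rgb[...,1])
print(cv2.minAreaRect(P[m][:,:2].astype(np.float32)),m.sum())
v,u=np.nonzero(m); print(u.min(),u.max(),v.min(),v.max())
```

```text
[397.3 115.9] 547 ((683.2398681640625, 150.80081176757812), (1.1363388299942017, 285.0256652832031), 0.20722167193889618) 37.325571019866516
[351.8  56. ] 1678 ((626.1514282226562, 237.45162963867188), (32.0209846496582, 82.7577896118164), 88.39793395996094) 36.24091079441919
[263.1  59.1] 1677 ((520.9613647460938, 234.9595184326172), (32.02470016479492, 83.05624389648438), 89.6863784790039) 36.22984175289082
[350.9 112. ] 1423 ((625.3502197265625, 174.69924926757812), (82.84032440185547, 30.682485580444336), 1.974569320678711) 36.40570938893569
[348.9 163.1] 1334 ((624.9049072265625, 112.24078369140625), (26.28911590576172, 83.9588623046875), 88.1964340209961) 36.27283727413766
[268.9 164.5] 1334 ((520.5322265625, 111.52230072021484), (26.0363712310791, 83.87849426269531), 88.2705307006836) 36.28794875015413
[275.3 210.6] 1194 ((525.6560668945312, 49.544700622558594), (84.0372543334961, 26.499370574951172), 1.0184427499771118) 36.352487530026195
[345.7 211.2] 1190 ((621.0477905273438, 47.98733901977539), (26.475326538085938, 83.30303955078125), 88.51538848876953) 36.373330168286856
((499.0799255371094, -289.5951843261719), (150.715576171875, 172.36126708984375), 83.4862060546875) 288
213 280 203 256
```

View pics/crop.png

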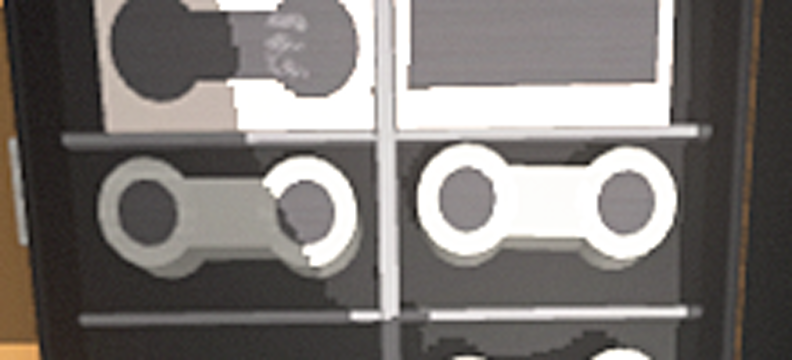

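Tiles confirmed: the near row is for links and the far row for keys. So the strays are the two near keys, at (520.5,111.5) and (525.5,49.5), and the two far links, at (626,237.5) and (625,174.7). I'll turn the tool so the camera faces away from the lid.

```bash
python3 -m jog '[0.045,0,0,0,0,0,-5, 0.045,0,0,0,0,0,-8.5, 0.045,0,0,0,0,0,-8.5, 0.045,0,0,0,0,0,-8.5, 0.045,0,0,0,0,0,-8.5, 0.045,0,0,0,0,0,-8.5, 0.045,0,0,0,0,0,-8.5, 0.045,0,0,0,0,0,-8.5, 0.045,0,0,0,0,0,-8.5, 0.045,0,0,0,0,0,-8.5, 0.045,0,0,0,0,0,-8.5, 0.045,0,0,0,0,0,0, 0.045,0,0,0,0,0,0]'
python3 -c "
from h import *;o=manip.get_obs();print(np.round(o['joint_pos'],2))"
```

```text
time: 11.1
ee_pos: [589.6, 83.2, 366.7]
orientation: [[-1.0, 0.012, -0.003], [0.012, 1.0, 0.003], [0.003, 0.003, -1.0]]
ft_force: [-0.7, -0.3, 0.6]
opening: 45.3
finger_force: 0.0
[-0.05  0.29 -0.19  1.59  0.05  1.27  1.32]
```

```bash
python3 -m jog '[0.045,0.023,0.01,0.02,0,0,0, 0.045,0.023,0.01,0.04,0,0,0, 0.045,0.023,0.009,0.045,0,0,0.5, 0.045,0,0,0.045,0,0,0, 0.045,0,0,0.045,0,0,0, 0.045,0,0,0.045,0,0,0, 0.045,0,0,0.03,0,0,0, 0.045,0,0,0.01,0,0,0, 0.045,0,0,0,0,0,0, 0.045,0,0,0,0,0,0]'
```

```text
time: 12.1
ee_pos: [521.5, 113.7, 90.0]
orientation: [[-1.0, 0.017, 0.001], [0.017, 1.0, 0.003], [-0.0, 0.003, -1.0]]
ft_force: [0.5, 0.1, 1.0]
opening: 45.1
finger_force: 0.0
```

```bash
python3 -m jog '[0.045,0.001,-0.002,0.02,0,0,0, 0.045,0,0,0.02,0,0,0, 0.045,0,0,0.013,0,0,0, 0.045,0,0,0,0,0,0, 0.0,0,0,0,0,0,0, 0.0,0,0,0,0,0,0, 0.0,0,0,0,0,0,0, 0.0,0,0,0,0,0,0, 0.0,0,0,0,0,0,0, 0.0,0,0,0,0,0,0, 0,0,0,-0.01,0,0,0, 0,0,0,-0.04,0,0,0, 0,0,0,-0.045,0,0,0, 0,0,0,-0.045,0,0,0, 0,0,0,-0.045,0,0,0, 0,0,0,0,0,0,0]'
```

```text
time: 13.7
ee_pos: [522.8, 112.1, 227.7]
orientation: [[-1.0, 0.016, 0.011], [0.016, 1.0, 0.005], [-0.011, 0.005, -1.0]]
ft_force: [0.8, 0.2, -3.0]
opening: 24.6
finger_force: 59.9
```

```bash
python3 -m jog '[0,0,-0.02,-0.01,0,0,0, 0,-0.01,-0.045,-0.01,0,0,0, 0,-0.01,-0.045,-0.01,0,0,0, 0,-0.01,-0.045,-0.01,0,0,0, 0,-0.01,-0.045,0,0,0,0, 0,-0.01,-0.045,0,0,0,0, 0,-0.01,-0.045,0,0,0,0, 0,-0.01,-0.045,0,0,0,0, 0,-0.01,-0.045,0,0,0,0, 0,0,-0.03,0,0,0,0, 0,0,0,0,0,0,0, 0,0,0,0,0,0,0]'
python3 - <<'E'
from h import *
c=cam('wrist');save(c,'pics/w3.png');np.save('w3.npy',np.array(c,dtype=object),allow_pickle=True)
E
```

```text
time: 14.9
ee_pos: [591.7, -300.7, 258.1]
orientation: [[-1.0, 0.018, -0.004], [0.018, 1.0, 0.004], [0.004, 0.004, -1.0]]
ft_force: [0.4, 0.4, -3.2]
opening: 24.6
finger_force: 59.8
```

View pics/w3.png

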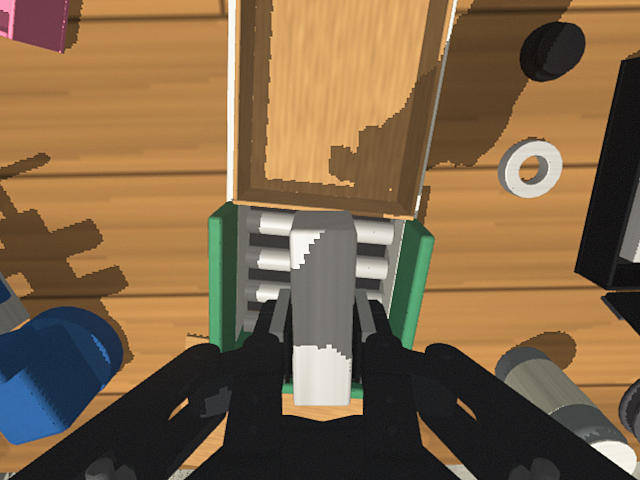

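The view shows the held key at (323,310) and the carton's far rim from (233,203) to (415,217), with the bay beyond. The carton's near end is out of frame at the top.

Run:
```python
from h import *
np.set_printoptions(precision=1,suppress=True)
c=np.load('w3.npy',allow_pickle=True); c=[c[0]]+[np.array(x,float) for x in c[1:]]
a=ptz(c,233,203,105);b=ptz(c,415,217,105); l=ptz(c,241,5,105); r=ptz(c,455,5,105); print(a,b,l,r)
P=cloud(c);Z=P[...,2];rgb=c[0].astype(int)
m=(Z>100)&(Z<110)&(P[...,0]<640)&(P[...,0]>380)&(P[...,1]>-420)&(P[...,1]<-180)&(rgb[...,0]>rgb[...,2]+25)
R=cv2.minAreaRect(P[m][:,:2].astype(np.float32)); print(R,cv2.boxPoints(R),np.median(Z[m]))
g=(rgb[...,1]>rgb[...,0]+25)&(Z>80); print(P[g].min(0),P[g].max(0),np.median(Z[g]))
s=np.load('s3.npy',allow_pickle=True); s=[s[0]]+[np.array(x,float) for x in s[1:]]
for p in((230,192),(285,194)): print(proj(s,[0,0,0]),ptz(s,*p,105))
```

```text
[ 572.7 -371.8  105. ] [ 587.4 -223.1  105. ] [ 434.2 -352.5  105. ] [ 436.9 -205.4  105. ]
((503.7518615722656, -289.29046630859375), (150.55575561523438, 158.8506317138672), 83.4851303100586) [[ 416.3 -355.1]
 [ 574.1 -373.1]
 [ 591.2 -223.5]
 [ 433.4 -205.5]] 103.81133102674903
[ 511.2 -643.    80. ] [ 832.5 -210.8  381.2] 103.66495721815932
[348.6 127.1] [ 380.5 -348.2  105. ]
[348.6 127.1] [ 387.1 -193.4  105. ]
```

Carton centre is about (483,-287), yaw about -6.5°. I'll place the first key in its far right quarter.

```bash
python3 -m jog '[0,0,0,0,0,0,5.6, 0,0.021,-0.0095,0,0,0,0, 0,0.021,-0.0095,0.02,0,0,0, 0,0.0214,-0.0096,0.04,0,0,0, 0,0,0,0.04,0,0,0, 0,0,0,0.03,0,0,0, 0,0,0,0.01,0,0,0, 0,0,0,0,0,0,0, 0,0,0,0,0,0,0]'
```

```text
time: 15.85
ee_pos: [527.7, -320.8, 121.1]
orientation: [[-0.994, 0.113, 0.001], [0.113, 0.994, 0.002], [-0.0, 0.002, -1.0]]
ft_force: [-0.1, 0.6, -2.7]
opening: 24.8
finger_force: 59.7
```

```bash
python3 -m jog '[0,0.002,0,0.02,0,0,0, 0,0,0,0.015,0,0,0, 0,0,0,0.003,0,0,0, 0,0,0,0,0,0,0, 0.038,0,0,0,0,0,0, 0.038,0,0,0,0,0,0, 0.038,0,0,0,0,0,0, 0.038,0,0,-0.01,0,0,0, 0.04,0,0,-0.03,0,0,0, 0.045,0,0,-0.045,0,0,0, 0.045,0,0,-0.045,0,0,-5.6, 0.045,0,0,-0.03,0,0,0]'
```

```text
time: 17.05
ee_pos: [525.6, -321.8, 246.3]
orientation: [[-1.0, 0.014, 0.003], [0.014, 1.0, 0.0], [-0.003, 0.0, -1.0]]
ft_force: [0.1, -1.1, 0.3]
opening: 45.1
finger_force: 0.0
```

```bash
python3 -m jog '[0.045,0,0.02,0,0,0,0, 0.045,0,0.045,0,0,0,0, 0.045,0,0.045,0,0,0,0, 0.045,0,0.045,0,0,0,0, 0.045,0,0.045,0,0,0,0, 0.045,0,0.045,0,0,0,0, 0.045,0,0.045,0,0,0,0, 0.045,0,0.045,0,0,0,0, 0.045,0,0.036,0,0,0,0, 0.045,0,0,0.03,0,0,0, 0.045,0,0,0.045,0,0,0, 0.045,0,0,0.045,0,0,0, 0.045,0,0,0.03,0,0,0, 0.045,0,0,0.01,0,0,0, 0.045,0,0,0,0,0,0]'
```

```text
time: 18.55
ee_pos: [530.0, 50.0, 82.2]
orientation: [[-1.0, 0.016, -0.003], [0.016, 1.0, 0.002], [0.003, 0.002, -1.0]]
ft_force: [-0.4, -1.2, 0.4]
opening: 45.4
finger_force: 0.0
```

```bash
python3 -m jog '[0.045,0.004,0,0.02,0,0,0, 0.045,0,0,0.02,0,0,0, 0.045,0,0,0.006,0,0,0, 0.045,0,0,0,0,0,0, 0.0,0,0,0,0,0,0, 0.0,0,0,0,0,0,0, 0.0,0,0,0,0,0,0, 0.0,0,0,0,0,0,0, 0.0,0,0,0,0,0,0, 0.0,0,0,0,0,0,0, 0,0,0,-0.01,0,0,0, 0,0,0,-0.04,0,0,0, 0,0,0,-0.045,0,0,0, 0,0,0,-0.045,0,0,0, 0,0,0,-0.045,0,0,0, 0,0,0,0,0,0,0]'
python3 - <<'E'
from h import *
np.set_printoptions(precision=1,suppress=True)
s=cam('scene');np.save('s4.npy',np.array(s,dtype=object),allow_pickle=True)
save(s,'pics/s4.png')
P=cloud(s);Z=P[...,2];rgb=s[0].astype(int)
m=(Z>99)&(Z<111)&(P[...,0]>420)&(P[...,0]<690)&(P[...,1]>-420)&(P[...,1]<-180)&(rgb[...,0]>rgb[...,2]+25)&(rgb[...,0]>rgb[...,1])
print(cv2.minAreaRect(P[m][:,:2].astype(np.float32)),m.sum())
E
```

```text
time: 20.15
ee_pos: [530.2, 50.5, 228.9]
orientation: [[-1.0, 0.016, 0.012], [0.016, 1.0, 0.004], [-0.011, 0.004, -1.0]]
ft_force: [1.2, 0.5, -2.6]
opening: 25.0
finger_force: 59.4
((499.2303466796875, -289.8398132324219), (151.97569274902344, 173.9291229248047), 83.63050079345703) 295
```

```bash
python3 -m jog '[0,0,-0.02,0,0,0,0, 0,0,-0.045,0,0,0,0, 0,-0.005,-0.045,0,0,0,0, 0,-0.005,-0.045,0,0,0,0, 0,0,-0.045,0,0,0,0, 0,0,-0.045,0,0,0,0, 0,0,-0.045,0,0,0,0, 0,0,-0.023,0,0,0,2.6, 0,0,0,0,0,0,3, 0,0,0,0.03,0,0,0, 0,0,0,0.045,0,0,0, 0,0,0,0.03,0,0,0, 0,0,0,0,0,0,0, 0,0,0,0,0,0,0]'
python3 - <<'E'
from h import *
np.set_printoptions(precision=1,suppress=True)
s=cam('scene')
P=cloud(s);Z=P[...,2];rgb=s[0].astype(int)
m=(Z>99)&(Z<111)&(P[...,0]>420)&(P[...,0]<690)&(P[...,1]>-420)&(P[...,1]<-180)&(rgb[...,0]>rgb[...,2]+25)&(rgb[...,0]>rgb[...,1])
print(cv2.minAreaRect(P[m][:,:2].astype(np.float32)),m.sum())
E
```

```text
time: 21.6
ee_pos: [531.0, -262.4, 115.3]
orientation: [[-0.994, 0.114, -0.003], [0.114, 0.994, 0.004], [0.004, 0.003, -1.0]]
ft_force: [0.7, -1.6, -2.3]
opening: 24.5
finger_force: 59.3
((499.7602844238281, -290.0247802734375), (150.86962890625, 171.2415771484375), 83.73160552978516) 282
```

```bash
python3 -m jog '[0,-0.003,0,0.02,0,0,0, 0,0,0,0.009,0,0,0, 0,0,0,0.002,0,0,0, 0,0,0,0,0,0,0, 0.038,0,0,0,0,0,0, 0.038,0,0,0,0,0,0, 0.038,0,0,0,0,0,0, 0.038,0,0,-0.01,0,0,0, 0.04,0,0,-0.03,0,0,0, 0.045,0,0,-0.045,0,0,0, 0.045,0,0,-0.045,0,0,-5.6, 0.045,0,0,-0.03,0,0,0]'
python3 -m jog '[0.045,0,0.02,0,0,0,0, 0.045,-0.01,0.045,0,0,0,0, 0.045,-0.01,0.045,0,0,0,0, 0.045,-0.01,0.045,0,0,0,0, 0.045,-0.01,0.045,0,0,0,0, 0.045,-0.01,0.045,0,0,0,0, 0.045,-0.01,0.045,0,0,0,0, 0.045,-0.01,0.045,0,0,0,0, 0.045,-0.01,0.045,0,0,0,0, 0.045,-0.01,0.045,0,0,0,0, 0.045,0,0.01,0,0,0,0, 0.045,0,0,0.03,0,0,0, 0.045,0,0,0.045,0,0,0, 0.045,0,0,0.04,0,0,0, 0.045,0,0,0.02,0,0,0, 0.045,0,0,0,0,0,0]'
```

```text
time: 22.85
ee_pos: [535.5, -264.1, 249.3]
orientation: [[-1.0, 0.014, 0.003], [0.014, 1.0, 0.001], [-0.003, 0.001, -1.0]]
ft_force: [0.6, -0.4, 0.6]
opening: 44.9
finger_force: 0.0
time: 24.45
ee_pos: [629.2, 168.7, 107.8]
orientation: [[-1.0, 0.017, -0.008], [0.017, 1.0, 0.0], [0.008, 0.0, -1.0]]
ft_force: [-0.8, -0.3, 0.4]
opening: 44.9
finger_force: 0.0
```

```bash
python3 -m jog '[0.045,0.004,0.006,0,0,0,0, 0.045,0,0,0.03,0,0,0, 0.045,0,0,0.03,0,0,0, 0.045,0,0,0.01,0,0,0, 0.045,0,0,0.002,0,0,0, 0.045,0,0,0,0,0,0]'
```

```text
time: 25.05
ee_pos: [628.4, 176.9, 40.5]
orientation: [[-1.0, 0.016, 0.001], [0.016, 1.0, 0.003], [-0.001, 0.003, -1.0]]
ft_force: [-0.0, 0.3, -0.3]
opening: 45.0
finger_force: 0.0
```

Trim x by -3, y by -2 and z by -4, then grip and lift.

```bash
python3 -m jog '[0.045,0.003,-0.002,0.004,0,0,0, 0.045,0,0,0,0,0,0, 0.0,0,0,0,0,0,0, 0.0,0,0,0,0,0,0, 0.0,0,0,0,0,0,0, 0.0,0,0,0,0,0,0, 0.0,0,0,0,0,0,0, 0.0,0,0,0,0,0,0, 0,0,0,-0.01,0,0,0, 0,0,0,-0.04,0,0,0, 0,0,0,-0.045,0,0,0, 0,0,0,-0.045,0,0,0, 0,0,0,-0.045,0,0,0, 0,0,0,0,0,0,0]'
```

```text
time: 26.45
ee_pos: [627.9, 175.1, 227.3]
orientation: [[-1.0, 0.016, 0.01], [0.017, 1.0, 0.006], [-0.01, 0.006, -1.0]]
ft_force: [-0.2, -0.3, -2.4]
opening: 18.7
finger_force: 58.7
```

```bash
python3 -m jog '[0,0.01,-0.02,0,0,0,0, 0,0.018,-0.044,0,0,0,0, 0,0.018,-0.044,0,0,0,0, 0,0.018,-0.044,0,0,0,0, 0,0.018,-0.044,0,0,0,0, 0,0.018,-0.044,0,0,0,0, 0,0.018,-0.044,0,0,0,0, 0,0.018,-0.044,0,0,0,0, 0,0.018,-0.044,0,0,0,0, 0,0.018,-0.044,0,0,0,2.6, 0,0.008,-0.013,0,0,0,3, 0,0,0,0.03,0,0,0, 0,0,0,0.04,0,0,0, 0,0,0,0.02,0,0,0, 0,0,0,0,0,0,0, 0,0,0,0,0,0,0]'
python3 - <<'E'
from h import *
np.set_printoptions(precision=1,suppress=True)
s=cam('scene');save(s,'pics/s5.png')
P=cloud(s);Z=P[...,2];rgb=s[0].astype(int)
m=(Z>99)&(Z<111)&(P[...,0]>420)&(P[...,0]<690)&(P[...,1]>-420)&(P[...,1]<-180)&(rgb[...,0]>rgb[...,2]+25)&(rgb[...,0]>rgb[...,1])
print(cv2.minAreaRect(P[m][:,:2].astype(np.float32)),m.sum())
E
```

```text
time: 28.05
ee_pos: [436.8, -251.0, 128.8]
orientation: [[-0.994, 0.114, -0.003], [0.114, 0.994, 0.003], [0.003, 0.003, -1.0]]
ft_force: [0.3, 1.0, -1.9]
opening: 18.6
finger_force: 58.5
((499.4276428222656, -290.0676574707031), (151.8800506591797, 174.58316040039062), 83.77576446533203) 296
```

View pics/s5.png

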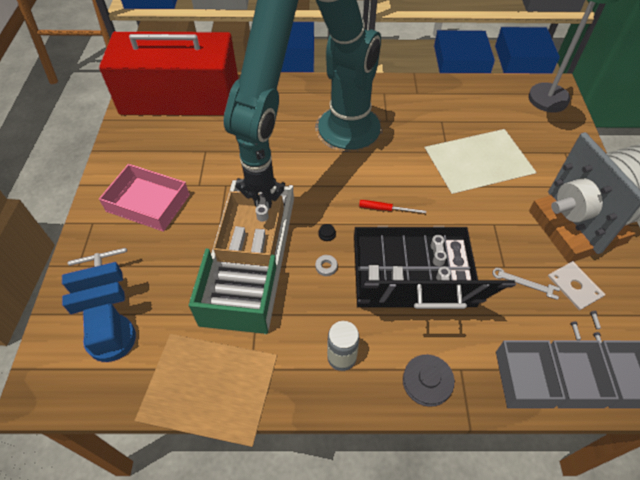

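The scene view shows both keys in the carton at (238,240) and (259,240), and the link held over the carton's near half at (261,210). Lower it.

```bash
python3 -m jog '[0,-0.004,0,0.02,0,0,0, 0,0,0,0.02,0,0,0, 0,0,0,0.005,0,0,0, 0,0,0,0,0,0,0, 0.034,0,0,0,0,0,0, 0.034,0,0,0,0,0,0, 0.034,0,0,0,0,0,0, 0.034,0,0,-0.01,0,0,0, 0.036,0,0,-0.03,0,0,0, 0.045,0,0,-0.045,0,0,0, 0.045,0,0,-0.045,0,0,-5.6, 0.045,0,0,-0.03,0,0,0, 0.045,0,0,0,0,0,0]'
```

```text
time: 29.4
ee_pos: [443.5, -253.5, 249.7]
orientation: [[-1.0, 0.017, 0.008], [0.017, 1.0, -0.002], [-0.008, -0.002, -1.0]]
ft_force: [-0.9, -0.5, 0.5]
opening: 44.9
finger_force: 0.0
```

```bash
python3 -m jog '[0.045,-0.01,0.02,0,0,0,0, 0.045,-0.016,0.045,0,0,0,0, 0.045,-0.016,0.045,0,0,0,0, 0.045,-0.016,0.045,0,0,0,0, 0.045,-0.016,0.045,0,0,0,0, 0.045,-0.016,0.045,0,0,0,0, 0.045,-0.016,0.045,0,0,0,0, 0.045,-0.016,0.045,0,0,0,0, 0.045,-0.016,0.045,0,0,0,0, 0.045,-0.016,0.045,0,0,0,0, 0.045,-0.016,0.045,0,0,0,0, 0.045,-0.005,0.022,0,0,0,0, 0.045,0,0,0.03,0,0,0, 0.045,0,0,0.045,0,0,0, 0.045,0,0,0.045,0,0,0, 0.045,0,0,0.02,0,0,0, 0.045,0,0,0,0,0,0, 0.045,0,0,0,0,0,0]'
```

```text
time: 31.2
ee_pos: [624.0, 237.4, 105.2]
orientation: [[-1.0, 0.016, -0.002], [0.016, 1.0, 0.003], [0.002, 0.003, -1.0]]
ft_force: [0.9, 0.6, 0.2]
opening: 45.1
finger_force: 0.0
```

```bash
python3 -m jog '[0.045,-0.001,0,0.03,0,0,0, 0.045,0,0,0.025,0,0,0, 0.045,0,0,0.012,0,0,0, 0.045,0,0,0.002,0,0,0, 0.045,0,0,0,0,0,0, 0.0,0,0,0,0,0,0, 0.0,0,0,0,0,0,0, 0.0,0,0,0,0,0,0, 0.0,0,0,0,0,0,0, 0.0,0,0,0,0,0,0, 0.0,0,0,0,0,0,0, 0,0,0,-0.01,0,0,0, 0,0,0,-0.04,0,0,0, 0,0,0,-0.045,0,0,0, 0,0,0,-0.045,0,0,0, 0,0,0,-0.045,0,0,0, 0,0,0,0,0,0,0]'
```

```text
time: 32.9
ee_pos: [628.3, 238.6, 229.2]
orientation: [[-1.0, 0.016, 0.011], [0.016, 1.0, 0.008], [-0.01, 0.008, -1.0]]
ft_force: [0.6, 0.5, -2.7]
opening: 18.8
finger_force: 59.8
```

```bash
python3 -m jog '[0,0.01,-0.02,0,0,0,0, 0,0.015,-0.046,0,0,0,0, 0,0.015,-0.046,0,0,0,0, 0,0.015,-0.046,0,0,0,0, 0,0.015,-0.046,0,0,0,0, 0,0.015,-0.046,0,0,0,0, 0,0.015,-0.046,0,0,0,0, 0,0.015,-0.046,0,0,0,0, 0,0.015,-0.046,0,0,0,0, 0,0.015,-0.046,0,0,0,0, 0,0.015,-0.046,0,0,0,0, 0,0.015,-0.046,0,0,0,2.6, 0,0.015,-0.026,0,0,0,3, 0,0,0,0.03,0,0,0, 0,0,0,0.04,0,0,0, 0,0,0,0.02,0,0,0, 0,0,0,0,0,0,0, 0,0,0,0,0,0,0]'
python3 - <<'E'
from h import *
np.set_printoptions(precision=1,suppress=True)
s=cam('scene');save(s,'pics/s6.png')
P=cloud(s);Z=P[...,2];rgb=s[0].astype(int)
m=(Z>99)&(Z<111)&(P[...,0]>420)&(P[...,0]<690)&(P[...,1]>-420)&(P[...,1]<-180)&(rgb[...,0]>rgb[...,2]+25)&(rgb[...,0]>rgb[...,1])
print(cv2.minAreaRect(P[m][:,:2].astype(np.float32)),m.sum())
E
```

```text
time: 34.7
ee_pos: [424.2, -310.5, 129.2]
orientation: [[-0.993, 0.114, -0.003], [0.114, 0.993, 0.004], [0.003, 0.003, -1.0]]
ft_force: [0.1, 0.0, -2.8]
opening: 18.6
finger_force: 63.9
((497.322509765625, -289.60833740234375), (151.16725158691406, 168.3209991455078), 83.3765869140625) 277
```

```bash
python3 -m jog '[0,-0.012,0.001,0,0,0,0, 0,0,0,0.02,0,0,0, 0,0,0,0.02,0,0,0, 0,0,0,0.005,0,0,0, 0,0,0,0,0,0,0, 0.034,0,0,0,0,0,0, 0.034,0,0,0,0,0,0, 0.034,0,0,0,0,0,0, 0.034,0,0,-0.01,0,0,0, 0.036,0,0,-0.03,0,0,0, 0.045,0,0,-0.045,0,0,0, 0.045,0,0,-0.045,0,0,0, 0.045,0,0,-0.03,0,0,0, 0.045,-0.045,0,0,0,0,0, 0.045,-0.045,0,0,0,0,0, 0.045,-0.04,0,0,0,0,0, 0.045,0,0,0,0,0,0]'
python3 - <<'E'
from h import *
c=cam('wrist');save(c,'pics/w4.png');np.save('w4.npy',np.array(c,dtype=object),allow_pickle=True)
E
```

```text
time: 36.45
ee_pos: [570.7, -324.9, 244.6]
orientation: [[-0.994, 0.11, 0.002], [0.11, 0.994, 0.003], [-0.001, 0.003, -1.0]]
ft_force: [-0.1, 0.0, -0.4]
opening: 45.3
finger_force: 0.0
```

View pics/w4.png

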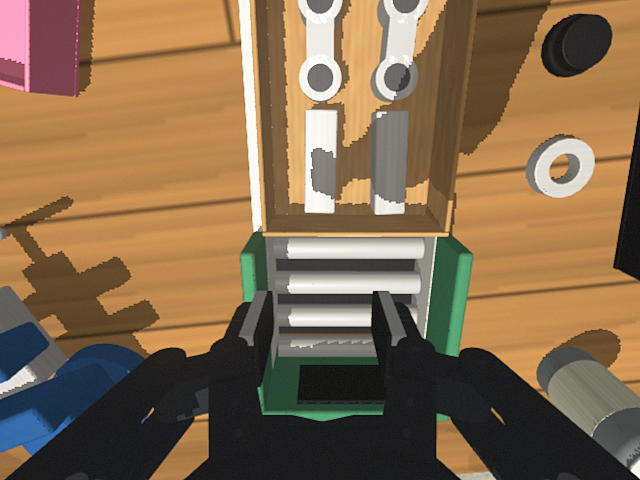

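All four strays lie flat in the carton: links at (320,45) and (397,45), keys at (321,160) and (390,160). Next I'll regrasp the lid handle.

```bash
python3 -m jog '[0.028,0,0,-0.03,0,0,5, 0.028,0,0,-0.04,0,0,8.3, 0.028,0,0,-0.04,0,0,8.3, 0.028,0,0,-0.02,0,0,8.3, 0.028,0,0,0,0,0,8.3, 0.028,0,0,0,0,0,8.3, 0.028,0,0,0,0,0,8.3, 0.028,0,0,0,0,0,8.3, 0.028,0,0,0,0,0,8.3, 0.028,0,0,0,0,0,8.3, 0.028,0,0,0,0,0,3.8, 0.028,0,0,0,0,0,0]'
python3 -m jog '[0.028,0.02,0,0,0,0,0, 0.028,0.045,0,0,0,0,0, 0.028,0.045,0,0,0,0,0, 0.028,0.045,0,0,0,0,0, 0.028,0.045,0,0,0,0,0, 0.028,0.045,0,0,0,0,0, 0.028,0.045,0,0,0,0,0, 0.028,0.045,0,0,0,0,0, 0.028,0.045,0,0,0,0,0, 0.028,0.045,0,0,0,0,0, 0.028,0.045,0,0,0,0,0, 0.028,0.02,0,0,0,0,0, 0.028,0,0,0,0,0,0, 0.028,0,0,0,0,0,0]'
python3 -c "
from h import *;o=manip.get_obs();print(np.round(o['joint_pos'],2))"
```

```text
time: 37.7
ee_pos: [564.9, -327.0, 375.2]
orientation: [[0.002, 1.0, -0.002], [1.0, -0.002, 0.003], [0.003, -0.002, -1.0]]
ft_force: [0.4, -0.2, -0.2]
opening: 27.9
finger_force: 0.0
time: 39.1
ee_pos: [566.3, 162.3, 376.0]
orientation: [[-0.0, 1.0, -0.002], [1.0, 0.0, 0.002], [0.002, -0.002, -1.0]]
ft_force: [-0.6, -0.8, 0.1]
opening: 27.8
finger_force: 0.0
[-0.29  0.27 -0.05  1.6   0.01  1.28 -0.35]
```

```bash
python3 -m jog '[0.028,0,0.03,0,0,0,0, 0.028,0,0.045,0,0,0,0, 0.028,0,0.045,0,0,0,0, 0.028,0,0.045,0,0,0,0, 0.028,0,0.045,0,0,0,0, 0.028,0,0.035,0,0,0,0, 0.028,0,0,0,5,0,0, 0.028,0,0,0,5,0,0, 0.028,0,0,0,5,0,0, 0.028,0,0,0,5,0,0, 0.028,0,0,0,0,0,0, 0.028,0,0,0,0,0,0]'
python3 - <<'E'
from h import *
np.set_printoptions(precision=1,suppress=True)
s=cam('scene')
P=cloud(s);X,Y,Z=P[...,0],P[...,1],P[...,2]
m=(Z>205)&(Z<270)&(X>780)&(X<840)&(Y>90)&(Y<230); v,u=np.nonzero(m)
print(m.sum(),np.median(P[m],0),P[m].min(0),P[m].max(0))
c=cam('wrist'); P=cloud(c);X,Y,Z=P[...,0],P[...,1],P[...,2]
m=(Z>205)&(Z<270)&(X>780)&(X<840)&(Y>90)&(Y<230)
print(m.sum(),np.median(P[m],0) if m.any() else 0,P[m].min(0) if m.any() else 0,P[m].max(0) if m.any() else 0)
E
```

```text
time: 40.3
ee_pos: [781.5, 155.9, 359.2]
orientation: [[0.008, 0.963, -0.268], [1.0, -0.002, 0.023], [0.022, -0.268, -0.963]]
ft_force: [-0.2, -0.7, 0.0]
opening: 27.9
finger_force: 0.0
336 [806.7 160.6 241.5] [780.1 106.8 232.7] [812.3 215.5 249.9]
2945 [804.9 171.9 242. ] [780.  107.7 235.7] [811.7 217.  251.4]
```

```bash
python3 -m jog '[0.028,0,0.02,0.004,0,0,0, 0.028,0,0.02,0.008,0,0,0, 0.028,0,0.016,0.008,0,0,0, 0.028,0.005,0,0,0,0,0, 0.028,0,0,0,0,0,0]'
```

```text
time: 40.9
ee_pos: [820.3, 163.0, 317.9]
orientation: [[0.007, 0.967, -0.255], [1.0, -0.0, 0.024], [0.023, -0.255, -0.967]]
ft_force: [-1.4, 0.7, 0.7]
opening: 27.9
finger_force: 0.0
```

```bash
python3 -m jog '[0.03,0,0.007,0.01,0,0,0, 0.03,0,0,0.025,2,0,0, 0.03,0,0,0.025,2,0,0, 0.03,0,0,0.012,0,0,0, 0.03,0,0,0,0,0,0]'
python3 - <<'E'
from h import *
np.set_printoptions(precision=1,suppress=True)
c=cam('wrist'); P=cloud(c);X,Y,Z=P[...,0],P[...,1],P[...,2]
m=(Z>205)&(Z<270)&(X>780)&(X<840)&(Y>90)&(Y<230)
save(c,'pics/w5.png')
m=(Z>225)&(Z<265)&(X>790)&(X<830)&(Y>180)&(Y<212)
print(m.sum(),np.median(P[m],0),P[m].min(0),P[m].max(0))
E
```

```text
time: 41.4
ee_pos: [806.2, 163.6, 244.8]
orientation: [[0.008, 0.946, -0.325], [1.0, 0.0, 0.024], [0.023, -0.325, -0.945]]
ft_force: [-0.2, -0.0, -0.1]
opening: 29.7
finger_force: 0.0
2694 [805.9 201.5 241.9] [790.1 180.  234.6] [811.6 212.  247. ]
```

View pics/w5.png

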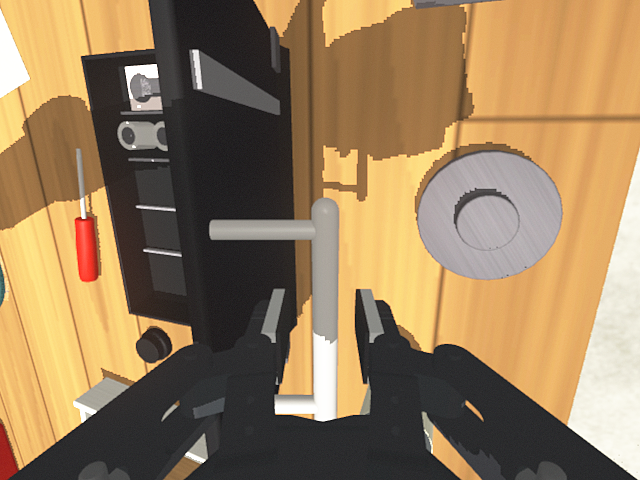

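```bash
python3 -m jog '[0,0,0,0,0,0,0, 0,0,0,0,0,0,0, 0,0,0,0,0,0,0, 0,0,0,0,0,0,0, 0,0,0,0,0,0,0]'
python3 - <<'E'
import numpy as np
ph=[58.7,61,65,71,77,83,89,95,101,107,113,119,125,131,137,143,149,155,160,164,166.3]
ti=[19,19,19]+[17,15,13,11,9,7,5,3,1]+[0]*9
f=lambda p:np.interp(p,[58.7,81,117,166],[227.4,228.9,227,222.8])*np.array([np.cos(np.radians(p)),np.sin(np.radians(p))])
for i in range(1,len(ph)):
    d=f(ph[i])-f(ph[i-1]);a=np.radians(ti[i-1])
    print(i,ph[i],round(d@[np.cos(a),-np.sin(a)],1),round(d@[-np.sin(a),-np.cos(a)],1),ti[i]-ti[i-1],(f(ph[i])+[688,50.5]).round(0))
E
```

```text
time: 41.95
ee_pos: [808.2, 163.6, 249.2]
orientation: [[0.008, 0.948, -0.318], [1.0, 0.0, 0.026], [0.024, -0.318, -0.948]]
ft_force: [3.4, -0.6, 5.5]
opening: 8.6
finger_force: 58.9
1 61 -8.9 -1.9 0 [798. 250.]
2 65 -15.7 -2.5 0 [784. 257.]
3 71 -23.8 -1.7 -2 [762. 266.]
4 77 -23.9 0.0 -2 [739. 273.]
5 83 -23.9 1.9 -2 [716. 278.]
6 89 -23.6 4.1 -2 [692. 279.]
7 95 -23.2 5.7 -2 [668. 278.]
8 101 -22.7 7.3 -2 [645. 274.]
9 107 -22.1 8.8 -2 [621. 268.]
10 113 -21.4 10.3 -2 [599. 260.]
11 119 -20.6 11.9 -2 [578. 249.]
12 125 -19.6 13.3 -1 [558. 236.]
13 131 -18.3 15.0 0 [540. 221.]
14 137 -16.6 16.8 0 [523. 204.]
15 143 -14.7 18.4 0 [508. 186.]
16 149 -12.7 19.8 0 [496. 166.]
17 155 -10.6 20.9 0 [485. 145.]
18 160 -7.1 18.2 0 [478. 127.]
19 164 -4.5 14.9 0 [474. 112.]
20 166.3 -2.1 8.7 0 [472. 103.]
```

```bash
python3 -m jog '[0,0,-0.009,-0.006,0,0,0, 0,0,-0.0157,-0.0025,0,0,0, 0,0,-0.0238,-0.0017,-2,0,0, 0,0,-0.0239,0,-2,0,0, 0,0,-0.0239,0.0019,-2,0,0, 0,0,-0.0236,0.0041,-2,0,0, 0,0,-0.0232,0.0057,-2,0,0, 0,0,0,0,0,0,0]'
```

```text
time: 42.75
ee_pos: [666.7, 163.3, 284.7]
orientation: [[0.007, 0.988, -0.155], [1.0, -0.003, 0.023], [0.022, -0.155, -0.988]]
ft_force: [-3.2, -3.3, 2.7]
opening: 8.2
finger_force: 61.5
```

```bash
python3 -m jog '[0,0,-0.0227,0.0073,-2,0,0, 0,0,-0.0221,0.0088,-2,0,0, 0,0,-0.0214,0.0103,-2,0,0, 0,0,-0.0206,0.0119,-2,0,0, 0,0,-0.0196,0.0133,-1,0,0, 0,0,-0.0183,0.015,0,0,0, 0,0,-0.0166,0.0168,0,0,0, 0,0,0,0,0,0,0]'
```

```text
time: 43.55
ee_pos: [519.7, 163.6, 207.1]
orientation: [[0.009, 1.0, -0.011], [1.0, -0.009, 0.017], [0.017, -0.011, -1.0]]
ft_force: [-15.3, -7.9, 8.0]
opening: 8.1
finger_force: 65.3
```

```bash
python3 -m jog '[0,0,-0.017,0.0184,0,0,0, 0,0,-0.0127,0.0198,0,0,0, 0,0,-0.0106,0.0209,0,0,0, 0,0,-0.0071,0.0182,0,0,0, 0,0,-0.0045,0.0149,0,0,0, 0,0,-0.002,0.006,0,0,0, 0,0,0,0,0,0,0]'
```

```text
time: 44.25
ee_pos: [471.9, 165.4, 111.1]
orientation: [[0.011, 1.0, -0.001], [1.0, -0.011, 0.018], [0.018, -0.001, -1.0]]
ft_force: [-5.8, -12.4, 14.9]
opening: 8.2
finger_force: 73.3
```

```bash
python3 -m jog '[0,0,0,0.003,0,0,0, 0,0,0,0.002,0,0,0, 0,0,0,0,0,0,0]'
```

```text
time: 44.55
ee_pos: [472.1, 165.5, 110.6]
orientation: [[0.011, 1.0, -0.001], [1.0, -0.011, 0.018], [0.018, -0.001, -1.0]]
ft_force: [-20.1, -19.1, 60.0]
opening: 8.3
finger_force: 78.3
```

```bash
python3 -m jog '[0,0,0,0.002,0,0,0, 0,0,0,0.001,0,0,0, 0,0,0,0,0,0,0]'
```

```text
time: 44.85
ee_pos: [472.1, 165.5, 110.3]
orientation: [[0.011, 1.0, -0.001], [1.0, -0.011, 0.018], [0.018, -0.001, -1.0]]
ft_force: [-28.5, -21.8, 87.8]
opening: 8.3
finger_force: 81.4
```

The force rises with no more travel, so the lid is shut. Relax, release, rise.

```bash
python3 -m jog '[0,0,0,-0.004,0,0,0, 0,0,0,-0.002,0,0,0, 0.06,0,0,0,0,0,0, 0.06,0,0,0,0,0,0, 0.06,0,0,0,0,0,0, 0.06,0,0,0,0,0,0, 0.06,0,0,0,0,0,0, 0.06,0,0,-0.01,0,0,0, 0.06,0,0,-0.03,0,0,0, 0.06,0,0,-0.045,0,0,0, 0.06,0,0,-0.045,0,0,0, 0,0,0,0,0,0,0]'
python3 - <<'E'
from h import *
np.set_printoptions(precision=1,suppress=True)
s=cam('scene');P=cloud(s);X,Y,Z=P[...,0],P[...,1],P[...,2]
for a,b in((470,520),(640,680)):
    m=(X>a)&(X<b)&(Y>230)&(Y<300)&(Z>30)&(Z<80); print(np.median(Z[m]),m.sum())
c=cam('wrist');P=cloud(c);X,Y,Z=P[...,0],P[...,1],P[...,2]
for a,b in((465,500),(640,680)):
    m=(X>a)&(X<b)&(Y>230)&(Y<300)&(Z>30)&(Z<80); print(np.median(Z[m]),m.sum())
rgb=s[0].astype(int);P=cloud(s);Z=P[...,2]
m=(Z>99)&(Z<111)&(P[...,0]>380)&(P[...,0]<690)&(P[...,1]>-420)&(P[...,1]<-180)&(rgb[...,0]>rgb[...,2]+25)&(rgb[...,0]>rgb[...,1])
print(cv2.minAreaRect(P[m][:,:2].astype(np.float32)),m.sum())
save(s,'pics/s7.png')
E
```

```text
time: 46.05
ee_pos: [475.4, 167.7, 245.4]
orientation: [[0.008, 1.0, 0.015], [1.0, -0.008, 0.028], [0.028, 0.015, -0.999]]
ft_force: [0.4, -0.4, 0.5]
opening: 46.6
finger_force: 0.0
57.870538576406034 373
58.39395452341478 370
57.98405269567348 3738
57.955349944942924 4206
((482.7252197265625, -287.9486389160156), (151.40011596679688, 205.15069580078125), 83.63599395751953) 407
```

View pics/s7.png

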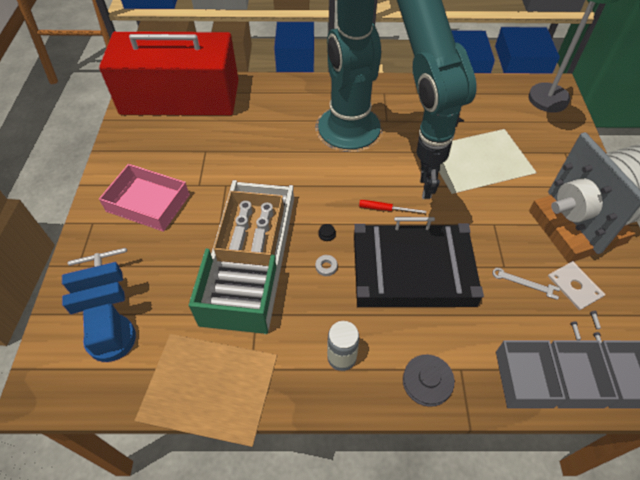

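The lid is shut: its top is at z 58 at both ends. The carton is still at the near end with all four parts, centre (482.7,-288). Now position behind it.

```bash
python3 -m jog '[0,0,0,0,0,0,-5, 0,0,0,0,0,0,-8.3, 0,0,0,0,0,0,-8.3, 0,0,0,0,0,0,-8.3, 0,0,0,0,0,0,-8.3, 0,0,0,0,0,0,-8.3, 0,0,0,0,0,0,-8.3, 0,0,0,0,0,0,-8.3, 0,0,0,0,0,0,-8.3, 0,0,0,0,0,0,-8.3, 0,0,0,0,0,0,-4, 0,0,0,0,0,0,0]'
python3 -m jog '[0,-0.003,-0.02,0,0,0,0, 0,-0.005,-0.044,0,0,0,0, 0,-0.005,-0.044,0,0,0,0, 0,-0.005,-0.044,0,0,0,0, 0,-0.005,-0.044,0,0,0,0, 0,-0.005,-0.044,0,0,0,0, 0,-0.005,-0.044,0,0,0,0, 0,-0.005,-0.044,0,0,0,0, 0,-0.005,-0.044,0,0,0,0, 0,-0.005,-0.044,0,0,0,0, 0,-0.002,-0.022,0,0,0,0, 0,0,0,0,0,0,0, 0,0,0,0,0,0,0]'
```

```text
time: 47.35
ee_pos: [471.0, 166.1, 237.1]
orientation: [[-0.993, 0.117, 0.001], [0.117, 0.993, 0.023], [0.002, 0.023, -1.0]]
ft_force: [0.5, -0.1, -0.3]
opening: -0.4
finger_force: 0.0
time: 48.65
ee_pos: [469.6, -273.7, 227.3]
orientation: [[-0.993, 0.119, 0.002], [0.119, 0.993, 0.025], [0.001, 0.025, -1.0]]
ft_force: [0.0, -0.0, 0.3]
opening: -0.2
finger_force: 0.0
```

```bash
python3 -m jog '[0,0.03,-0.004,0,0,0,0, 0,0.04,-0.005,0,0,0,0, 0,0.03,-0.004,0,0,0,0, 0,0.01,0,0,0,0,0, 0,0,0,0,0,0,0, 0,0,0,0,0,0,0]'
python3 - <<'E'
from h import *
np.set_printoptions(precision=1,suppress=True)
s=cam('scene');rgb=s[0].astype(int);P=cloud(s);Z=P[...,2]
m=(Z>99)&(Z<111)&(P[...,0]>380)&(P[...,0]<690)&(P[...,1]>-420)&(P[...,1]<-180)&(rgb[...,0]>rgb[...,2]+25)&(rgb[...,0]>rgb[...,1])
print(cv2.minAreaRect(P[m][:,:2].astype(np.float32)),m.sum())
E
```

```text
time: 49.25
ee_pos: [361.0, -273.5, 228.2]
orientation: [[-0.993, 0.116, 0.005], [0.116, 0.993, 0.023], [-0.003, 0.024, -1.0]]
ft_force: [0.6, 0.3, -0.4]
opening: 0.3
finger_force: 0.0
((483.33013916015625, -288.22589111328125), (151.21737670898438, 204.46786499023438), 83.6702651977539) 413
```

```bash
python3 -m jog '[0,0.005,0,0.02,0,0,0, 0,0,0,0.04,0,0,0, 0,0,0,0.04,0,0,0, 0,0,0,0.03,0,0,0, 0,0,0,0.012,0,0,0, 0,0,0,0,0,0,0, 0,0,0,0,0,0,0]'
```

```text
time: 50.0
ee_pos: [356.1, -270.7, 86.6]
orientation: [[-0.993, 0.117, 0.005], [0.117, 0.993, 0.023], [-0.002, 0.023, -1.0]]
ft_force: [1.4, -1.2, 0.6]
opening: 0.2
finger_force: 0.0
```

```bash
python3 -m jog '[0,-0.005,0,0,0,0,0, 0,-0.004,0,0,0,0,0, 0,-0.004,0,0,0,0,0, 0,-0.004,0,0,0,0,0, 0,-0.005,0,0,0,0,0, 0,-0.006,0,0,0,0,0, 0,-0.007,0,0,0,0,0, 0,-0.008,0,0,0,0,0, 0,-0.008,0,0,0,0,0, 0,-0.008,0,0,0,0,0, 0,-0.008,0,0,0,0,0, 0,-0.008,0,0,0,0,0, 0,-0.008,0,0,0,0,0, 0,-0.008,0,0,0,0,0, 0,-0.008,0,0,0,0,0, 0,-0.008,0,0,0,0,0, 0,-0.006,0,0,0,0,0, 0,-0.004,0,0,0,0,0, 0,-0.003,0,0,0,0,0, 0,-0.002,0,0,0,0,0]'
cat > cart.py <<'E'
from h import *
np.set_printoptions(precision=1,suppress=True)
for n in('scene','side'):
    s=cam(n);rgb=s[0].astype(int);P=cloud(s);Z=P[...,2]
    m=(Z>99)&(Z<111)&(P[...,0]>380)&(P[...,0]<780)&(P[...,1]>-420)&(P[...,1]<-180)&(rgb[...,0]>rgb[...,2]+25)&(rgb[...,0]>rgb[...,1])
    R=cv2.minAreaRect(P[m][:,:2].astype(np.float32));print(n,R,m.sum(),cv2.boxPoints(R).tolist())
    save(s,f'pics/c_{n}.png')
E
python3 cart.py
```

```text
time: 52.0
ee_pos: [476.5, -285.0, 86.1]
orientation: [[-0.993, 0.118, 0.004], [0.118, 0.993, 0.023], [-0.002, 0.023, -1.0]]
ft_force: [-1.3, 2.0, 0.4]
opening: 0.3
finger_force: 0.7
scene ((620.935791015625, -306.26751708984375), (161.03294372558594, 276.4991149902344), 80.7132339477539) 496 [[471.5048828125, -363.41851806640625], [744.3798828125, -408.038818359375], [770.36669921875, -249.11651611328125], [497.49169921875, -204.4962158203125]]
side ((620.9503173828125, -301.6090393066406), (169.58053588867188, 273.9956970214844), 85.75608825683594) 282 [[478.0534362792969, -376.02862548828125], [751.2977905273438, -396.30499267578125], [763.84716796875, -227.189453125], [490.60284423828125, -206.9130859375]]
```

```bash
python3 -m jog '[0,-0.003,0,0,0,0,0, 0,-0.005,0,0,0,0,0, 0,-0.005,0,0,0,0,0, 0,-0.005,0,0,0,0,0, 0,-0.005,0,0,0,0,0, 0,-0.005,0,0,0,0,0, 0,-0.004,0,0,0,0,0, 0,-0.003,0,0,0,0,0, 0,-0.003,0,0,0,0,0, 0,0,0,0,0,0,0]'
```

```text
time: 53.1
ee_pos: [514.8, -289.0, 86.1]
orientation: [[-0.993, 0.117, 0.005], [0.117, 0.993, 0.023], [-0.002, 0.024, -1.0]]
ft_force: [-0.5, 1.3, -0.1]
opening: -0.3
finger_force: 0.0
```

```bash
python3 -m jog '[0,-0.003,0,0,0,0,0, 0,-0.003,0,0,0,0,0, 0,-0.003,0,0,0,0,0, 0,0,0,0,0,0,0]'
```

```text
time: 53.5
ee_pos: [523.8, -290.2, 86.2]
orientation: [[-0.993, 0.117, 0.005], [0.117, 0.993, 0.023], [-0.003, 0.024, -1.0]]
ft_force: [-0.1, 0.6, 0.0]
opening: -0.2
finger_force: 0.0
```

```bash
python3 -m jog '[0,-0.003,0,0,0,0,0, 0,-0.003,0,0,0,0,0, 0,-0.002,0,0,0,0,0, 0,0,0,0,0,0,0]'
```

```text
time: 53.9
ee_pos: [531.4, -291.3, 86.1]
orientation: [[-0.993, 0.117, 0.005], [0.117, 0.993, 0.023], [-0.002, 0.023, -1.0]]
ft_force: [-0.2, -0.3, 0.3]
opening: 0.2
finger_force: 0.0
```

Run:
```python
from h import *
s=cam('scene');cv2.imwrite('pics/c1.png',cv2.resize(cv2.cvtColor(s[0][170:340,170:310],cv2.COLOR_RGB2BGR),None,fx=3.5,fy=3.5,interpolation=cv2.INTER_CUBIC))
np.save('c1.npy',np.array(s,dtype=object),allow_pickle=True)
```

```text
(no output)
```

View pics/c1.png

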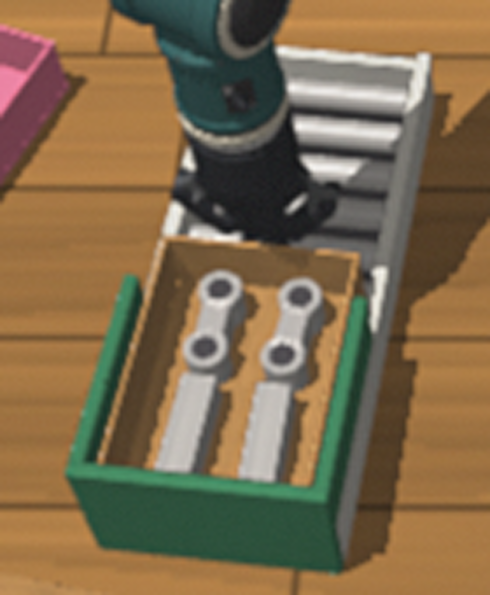

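The carton, with all four parts, is deep in the green bay, its near rim at crop (163,238)-(358,255). Keep pushing until contact.

```bash
python3 -m jog '[0,-0.003,0,0,0,0,0, 0,-0.003,0,0,0,0,0, 0,0,0,0,0,0,0]'
python3 - <<'E'
from h import *
s=np.load('c1.npy',allow_pickle=True); s=[s[0]]+[np.array(x,float) for x in s[1:]]
print(ptz(s,216.6,238,105),ptz(s,272.3,242.9,105))
E
```

```text
time: 54.25
ee_pos: [533.5, -291.7, 85.8]
orientation: [[-0.993, 0.118, -0.003], [0.118, 0.993, 0.026], [0.006, 0.025, -1.0]]
ft_force: [-10.6, 3.1, 7.7]
opening: -0.3
finger_force: 5.3
[ 538.67371248 -366.33720325  105.        ] [ 553.77121535 -218.9959313   105.        ]
```

```bash
python3 -m jog '[0,-0.003,0,0,0,0,0, 0,-0.003,0,0,0,0,0, 0,0,0,0,0,0,0]'
```

```text
time: 54.55
ee_pos: [533.5, -291.7, 85.6]
orientation: [[-0.993, 0.12, -0.015], [0.119, 0.992, 0.03], [0.018, 0.028, -0.999]]
ft_force: [-26.8, 7.0, 22.0]
opening: -0.2
finger_force: 13.9
```

The push force rises with no motion after about 163 mm of travel, within the 145–175 expected. The carton is home. Back off gently and rise.

```bash
python3 -m jog '[0,0.003,0,0,0,0,0, 0,0.003,0,0,0,0,0, 0,0.003,0,0,0,0,0, 0,0.005,0,0,0,0,0, 0,0.01,0,0,0,0,0, 0,0.015,0,0,0,0,0, 0,0.01,0,0,0,0,0, 0,0,0,-0.03,0,0,0, 0,0,0,-0.045,0,0,0, 0,0,0,-0.045,0,0,0, 0,0.04,0,-0.03,0,0,0, 0,0.02,0,0,0,0,0, 0,0,0,0,0,0,0, 0,0,0,0,0,0,0]'
python3 - <<'E'
from h import *
s=cam('scene');cv2.imwrite('pics/c2.png',cv2.cvtColor(s[0],cv2.COLOR_RGB2BGR))
E
```

```text
time: 55.95
ee_pos: [434.0, -283.3, 236.2]
orientation: [[-0.993, 0.118, 0.005], [0.118, 0.993, 0.023], [-0.002, 0.024, -1.0]]
ft_force: [-0.1, 0.5, -0.3]
opening: -0.0
finger_force: 0.0
```

View pics/c2.png

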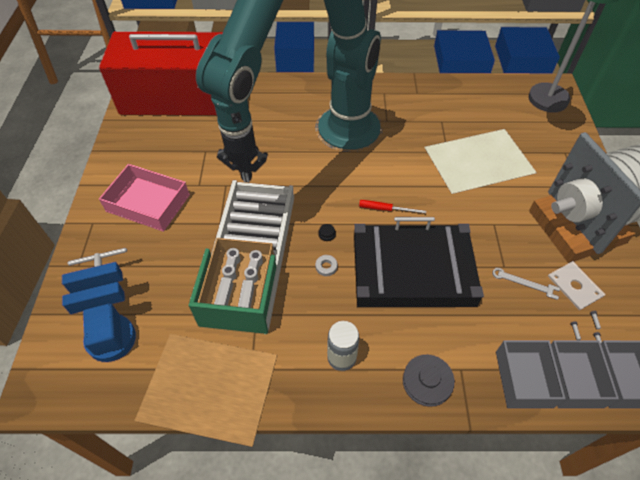

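```bash
python3 -m jog '[0,0,0,0,0,0,0, 0,0,0,0,0,0,0, 0,0,0,0,0,0,0, 0,0,0,0,0,0,0, 0,0,0,0,0,0,0, 0,0,0,0,0,0,0, 0,0,0,0,0,0,0, 0,0,0,0,0,0,0, 0,0,0,0,0,0,0, 0,0,0,0,0,0,0]'
python3 - <<'E'
from h import *
np.set_printoptions(precision=1,suppress=True)
for n in('scene','side'):
    s=cam(n);P=cloud(s);X,Y,Z=P[...,0],P[...,1],P[...,2];rgb=s[0].astype(int)
    m=(Z>98)&(Z<109)&(X>500)&(X<600)&(Y>-380)&(Y<-200)&(rgb[...,0]>rgb[...,2]+20)&(rgb[...,0]>rgb[...,1])
    a=np.array([.9936,-.1134]); d=(P[m][:,:2]-[483,-288.1])@a; print(n,m.sum(),np.percentile(d,[0,2,5,50]))
    m2=(Z>100)&(rgb[...,1]>rgb[...,0]+20)&(Y>-450)&(Y<-180)&(X>500)&(X<850); d2=(P[m2][:,:2]-[483,-288.1])@a; print('green',np.percentile(d2,[1,5,50,95,99]))
E
```

```text
time: 57.0
ee_pos: [433.8, -283.3, 236.0]
orientation: [[-0.993, 0.118, 0.004], [0.118, 0.993, 0.023], [-0.001, 0.024, -1.0]]
ft_force: [0.2, -1.0, -0.3]
opening: 0.2
finger_force: 0.0
scene 189 [60.1 61.  62.  66.5]
green [112.  125.6 254.  274.4 275.5]
side 163 [57.4 58.8 58.9 64.8]
green [106.5 115.5 207.6 264.8 267. ]
```

Run:
```python
from h import *
np.set_printoptions(precision=1,suppress=True)
a=np.array([.9936,-.1134])
def f(s):
    P=cloud(s);X,Y,Z=P[...,0],P[...,1],P[...,2];rgb=s[0].astype(int)
    m=(Z>98)&(Z<109)&(X>500)&(X<600)&(Y>-380)&(Y<-315)&(rgb[...,0]>rgb[...,2]+20)&(rgb[...,0]>rgb[...,1])
    d=(P[m][:,:2]-[483,-288.1])@a; print(m.sum(),np.percentile(d,[2,5,20,50]))
s=np.load('c1.npy',allow_pickle=True); f([s[0]]+[np.array(x,float) for x in s[1:]]); n=cam('scene'); f(n)
A=cv2.cvtColor(s[0].astype(np.uint8),cv2.COLOR_RGB2GRAY)[225:300,200:285].astype(np.float32);B=cv2.cvtColor(n[0],cv2.COLOR_RGB2GRAY)[225:300,200:285].astype(np.float32)
# parts only region
print(cv2.phaseCorrelate(A[20:70,20:70].copy(),B[20:70,20:70].copy()))
```

```text
84 [59.6 61.1 62.9 66.4]
79 [62.4 63.4 64.7 68.3]
((-0.1412769903541431, 0.7255770642889416), 1.0138753345489502)
```

```bash
python3 -c "
from rig import manip
print(manip.sign_off())"
```

```text
the job is handed in; nothing more can be done
None
```

The job is handed in: the two misplaced keys and two misplaced links are in the carton, the lid is shut, and the carton is pushed home against the bay's end stop; the judge's verdict was not returned.

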